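# Mark the last screw hole of a card-terminal stand with an automatic centre punch

### The job

The foot plate of the card-terminal stand is held on its wooden board by three screws; the spot for the fourth still has to be marked for drilling. Take the automatic centre punch out of the tool rack, set its point right into the empty screw hole and press it straight down, upright, just until its spring snaps there; do not drive on hard against the wood or the plate, and let it snap nowhere else. Then stand the punch back in its own place in the rack and let go, leaving the screwdriver and the sauce bottle where they are.

Things in the scene. Friction and masses are not known exactly. Their poses are not given: they have to be found in the camera images.
- punch_grip (a point): Middle of the grip of the automatic centre punch, a loose steel cylinder 16 mm in diameter standing upright in the rack: on its axis, 55 mm above the shoulder and 40 mm below the top of its cap; z runs up the axis. The end of its exchangeable point is 80 to 95 mm below here (the point is clamped at another length each time, not measured). Mass 0.13 to 0.22 kg.
- punch: The whole punch; origin on the axis at its shoulder (underside of the 16 mm body, 95 mm long). Below it a nose 10 mm long, 9 mm thick, then the point, 5 mm thick with a rounded end, standing out 15 to 30 mm. Pressed on something, the point goes into the nose: 2 N at first, about 2.5 N more per mm.
- punch_axis (a point): Point on the punch's axis, fixed to its body 26 mm below the shoulder; where the axis stands near the end of the point when it is pressed in.
- punch_hammer (a joint): Hammer inside the punch, m: 0 cocked; jumps to 0.0023 when the spring trips (the snap). That comes at about 13 to 15 N, with the point pushed in about 5 mm (hand travel up to 7 mm); the force then falls at once by about 3 to 4 N. About 2.5 mm further the point is fully in and the force climbs steeply. When the push falls under about 2 N it cocks itself again.
- empty_hole (a point): Centre of the mouth of the empty screw hole, on the top face of the foot plate, 17 mm above the counter; axes as the plate, z up. The hole is 7 mm wide (mouth bevelled by 1 mm), 5 mm deep, right through the plate to the board.
- foot: Foot of the card-terminal stand, fixed: dark steel plate 130 x 130 x 5 mm, origin under its centre. Four screw holes at 50 mm along x and y from the centre; three have pan-head screws 4 mm high, the one at (-50, -50) mm is empty. In the middle a pole socket 39 mm wide (58 mm at its base), its top 59 mm above the counter, with a clamp screw reaching 35 mm out along +y.
- board: Pale wooden plinth board under the foot, fixed on the counter, 170 x 170 x 12 mm, origin under its centre. Its top face, 12 mm above the counter, is what the point meets at the bottom of the hole.
- punch_place (a point): Where the punch's shoulder rests: centre of its hole in the rack's lower shelf, 43 mm above the counter. Fixed grey sheet rack, 172 mm long along this point's y, 56 mm deep, upper shelf 68 mm above the counter. The punch's hole, 19 mm wide above and 12 mm below, is at the +y end; the screwdriver stands 52 mm from it along -y, an upright marker 104 mm; both reach 146 mm high at most.
- screwdriver: Black-handled screwdriver hanging in the middle hole of the rack; origin where its handle meets the upper shelf; handle 25 mm thick, 66 mm high. Loose; leave it.
- sauce_bottle: Sauce bottle standing on the counter, 53 x 87 x 174 mm, origin at the underside. Leave it.

How it is judged:
By the outcome, as a careful person would: the job done as asked, in the order asked, and still so for the second after the job is handed in, with the robot touching nothing.
It also fails if it takes over 67 s, if anything falls off the work surface, if the arm or the gripper's body presses on something with over 40 N, if the wrist force passes 120 N, or if a joint passes its speed limit or range.

### The arm

A 6-joint arm with a two-finger parallel gripper is mounted at the origin on a cart in front of the work surface, level with it; the furniture and walls round the work are solid. World frame = base frame: x ahead of the robot, y to its left, z up, the work surface at z = 0. Lengths are in m, angles in degrees, forces in N, time in s.
With the tool pointing down it reaches from about 0.35 to 0.8 m from the base axis. Payload 7.3 kg.
Tool frame: the origin (TCP) lies midway between the tips of the shut fingers; the grasp point (between the pads) lies 19 mm behind it; z points along the fingers, y is the line along which they close (so a half turn about z gives the same grasp; the last joint's range is limited). The gripper opens to 85 mm and grips with 20 to 120 N. Pads are 22 mm wide; open, the fingers measure 114 mm over their backs; the gripper's body (76 mm by 85 mm) begins 54 mm behind the grasp point. The pads swing forward as they close: fully open they stand 13 mm farther back than shut.
Start: joints at [-84.855, 19.595, 87.324, -0, 73.075, -8.365], TCP at [0.123, -0.51, 0.231] pointing down, gripper open.
Joint ranges: [-145.02, 145.02], [-44.19, 115.74], [2.07, 154.8], [-57.11, 237.11], [16.16, 152.29], [-177.93, 177.93]. Speed limits (degrees/s): [147.25, 147.25, 180, 180, 180, 180].

### API

Orientations are given as [roll, pitch, yaw] about the fixed x, y, z axes, in that order (R = Rz(yaw) Ry(pitch) Rx(roll)).
In Python, from plant import r, viewer gives the robot as it stands.
- The arm moves only by the tool servo_tool, never from a script. Its argument "targets" is a list of rows, each a list of 7 numbers: the shift along the tool's x, y, z as a fraction of full scale, then the turn, a rotation vector about the tool's x, y, z as a fraction of full scale, then the opening, from 0 (shut) to 1 (fully open). A call has 1 to 8 rows; each row shifts and turns the commanded pose from where the row before left it, along the tool's axes as they then stand; what a row does not reach is not made up. Full scale, the value 1, is 50 mm for a shift and 90 degrees for a turn. A row lasts 1/10 s, in which the tool goes at most 50 mm and 8.59 degrees, less where a joint would pass 70% of its speed; a pose out of reach is approached as far as the arm can. A call with a number of a shift or a turn outside -1 to 1 is refused whole. A call with a gripper value outside its range is refused whole. The fingers move at their own pace and stop on an object; "newtons" is the grip in N (left out, the last holds). Time passes only in rows, so rows that do not move let the fingers close. It gives the time, the measured TCP pose, the force, the opening and the grip force at its end, in the units of the state.
- r.get_state(): the state, without advancing time (a new reading comes with each control period).
- viewer.snapshot(name): name is "scene" or "top" or "wrist"; returns a dict with "image" (384x512x3 uint8, red, green, blue), "range_z" (384x512 float32, m along the optical axis (not along the pixel's ray), 0 where there is no reading), "fx", "fy", "cx", "cy" (pixels), "extrinsics" (4x4, takes a point from world to camera coordinates). Camera axes: x right, y down, z forward; pixel columns grow to the right and rows downward; lengths in m; the calibration is good to about 2 mm. A picture is of the moment at which its call begins.
- r.job_done(): hands the job in; it is judged then, once.
The state is a dict: "time_s": time; "q": joint angles; "joint_velocities": joint speeds; "tau": joint torques, N m; "ee_pos": TCP position; "eef_rot": TCP orientation; "ft_force": force on the tool from outside, world axes, zero at the start; "torque": the same for the moment, N m; "opening": opening from 0.0 (shut) to 1.0 (fully open); "grasp_force": force on a finger pad.
Only numpy, scipy, OpenCV 4.12 (cv2) and the standard library are available. Lean on these libraries where they do the work, as an engineer would, in place of code of your own. Each camera call takes 0.05 s, during which the arm holds its last target. There are 200 camera calls.

## Working session

There is one attempt and no reset: what is moved stays moved. The work goes in short steps, Python scripts to look and compute and a tool call to move; the robot and the scene stay as the last step left them, time stands still between calls to the robot, and variables do not carry over. Pictures are saved under pics/ and viewed, at most 10 in all, crops included, and the job is handed in when it is done.

Besides the shell and the picture viewer there is one more tool, called after "Request:" by a JSON object that holds its "fn" and its "kwargs", one argument or row to a line. servo_tool: Moves the arm, as the interface text tells. Its arguments: {"type":"object","properties":{"targets":{"type":"array","items":{"type":"array","items":{"type":"number"}}},"newtons":{"type":"number"}},"required":["targets"]}

```bash
mkdir -p pics; ls; cat > h.py <<'E'
import numpy as np, cv2
from plant import r, viewer
def snap(n, f):
    s=viewer.snapshot(n); np.savez(''+f+'.npz',**s)
    cv2.imwrite('pics/'+f+'.png',cv2.cvtColor(s['image'],cv2.COLOR_RGB2BGR)); return s
def load(f): return np.load(''+f+'.npz')
def ray(s,u,v):
    E=s['extrinsics'];R=E[:3,:3];t=E[:3,3]
    return -R.T@t, R.T@np.array([(u-s['cx'])/s['fx'],(v-s['cy'])/s['fy'],1])
def plane(s,u,v,z):
    o,d=ray(s,u,v); return o+d*(z-o[2])/d[2]
def pt(s,u,v):
    o,d=ray(s,u,v); return o+d*float(s['range_z'][int(v),int(u)])
def proj(s,p):
    E=s['extrinsics'];c=E[:3,:3]@np.array(p)+E[:3,3]
    return s['fx']*c[0]/c[2]+s['cx'],s['fy']*c[1]/c[2]+s['cy']
def world_pts(s):
    v,u=np.mgrid[0:384,0:512]; z=s['range_z']
    E=s['extrinsics']; c=np.stack([(u-s['cx'])/s['fx']*z,(v-s['cy'])/s['fy']*z,z],-1)
    return (c-E[:3,3])@E[:3,:3]
E
python3 - <<'E'
from h import *
st=r.get_state(); print({k:np.round(v,3).tolist() for k,v in st.items()})
a=snap('scene','s1');b=snap('top','t1');c=snap('wrist','w1')
for s in(a,b,c): print(s['fx'],s['cx'],s['cy'],np.round(s['extrinsics'],3).tolist())
cv2.imwrite('pics/both.png',cv2.cvtColor(np.hstack([cv2.resize(x['image'],(400,300)) for x in(a,c)]),cv2.COLOR_RGB2BGR))
E
```

```text
pics
{'time_s': 0.0, 'q': [-84.855, 19.637, 87.378, 0.0, 73.074, -8.365], 'joint_velocities': [0.056, -0.021, 0.044, -0.0, -0.012, 0.02], 'tau': [-0.001, -43.368, -24.601, -0.0, 0.008, -0.0], 'ee_pos': [0.123, -0.51, 0.231], 'eef_rot': [-179.912, -0.013, 13.51], 'ft_force': [-0.398, 0.302, -0.207], 'torque': [-0.029, -0.01, -0.011], 'grasp_force': 0.0, 'opening': 1.002}
392.5978080096273 248.14715193832632 191.58778968789912 [[0.111, 0.994, 0.007, -0.051], [0.807, -0.086, -0.584, -0.324], [-0.58, 0.071, -0.811, 1.205], [0.0, 0.0, 0.0, 1.0]]
362.71996443358387 258.23529319288997 190.70826800211637 [[0.004, -1.0, -0.004, 0.033], [-0.984, -0.004, -0.176, 0.459], [0.176, 0.004, -0.984, 0.928], [0.0, 0.0, 0.0, 1.0]]
282.06606641038724 252.39137000674572 188.09581782166168 [[0.233, -0.972, -0.001, -0.525], [-0.927, -0.223, 0.301, -0.039], [-0.293, -0.069, -0.954, 0.379], [0.0, 0.0, 0.0, 1.0]]
```

View pics/t1.png

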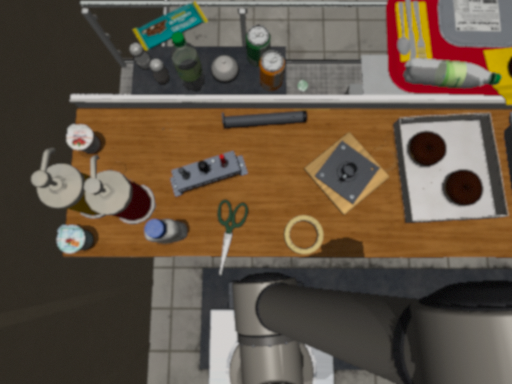

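View pics/both.png

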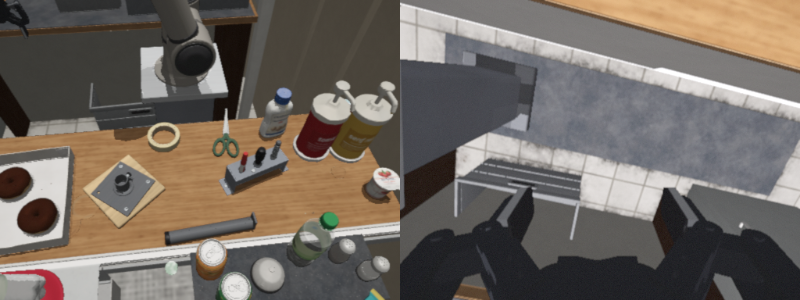

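The top view shows the rack at about (208,172), with the grey punch at (184,174), the black screwdriver at (203,166) and the red marker at (223,160). The foot is at (347,170), turned by about 45°. Next I'll measure both.

```bash
python3 - <<'E'
from h import *
t=load('t1');s=load('s1')
P=world_pts(t);Q=world_pts(s)
for n,X in(('top',P),('scene',Q)):
    z=X[...,2]
    # rack upper shelf
    m=(abs(z-.068)<.006)&(X[...,1]>.0)&(X[...,1]<.35)&(X[...,0]<.65)&(X[...,0]>.35)
    p=X[m][:,:2].astype(np.float32); rc=cv2.minAreaRect(p); print(n,'rack',len(p),rc)
    for lo in(.09,.12,.135):
      m2=(z>lo)&(z<.16)&(X[...,1]>.0)&(X[...,1]<.25)&(X[...,0]<.65)&(X[...,0]>.4)
      k,l,stt,c=cv2.connectedComponentsWithStats(m2.astype(np.uint8))
      for i in range(1,k):
        if stt[i,4]>8: print(n,lo,stt[i,4],c[i].round(1),np.median(X[l==i],0).round(4),X[l==i].max(0).round(3))
    m=(abs(z-.012)<.012)&(X[...,1]<-.1)&(X[...,1]>-.45)&(X[...,0]<.7)&(X[...,0]>.3)
im=t['image'];a=cv2.resize(im[140:210,160:260],(560,392),interpolation=cv2.INTER_CUBIC);b=cv2.resize(im[125:220,300:395],(392,392),interpolation=cv2.INTER_CUBIC)
c=cv2.resize(s['image'][185:300,95:375],(800,329),interpolation=cv2.INTER_CUBIC)
# board (pale) and plate (dark) contours
hsv=cv2.cvtColor(im,cv2.COLOR_RGB2HSV)
roi=np.zeros(im.shape[:2],np.uint8);roi[125:220,300:395]=1
pl=((hsv[...,1]<70)&(hsv[...,2]<140)).astype(np.uint8)*roi
cs,_=cv2.findContours(pl,0,2);cc=max(cs,key=cv2.contourArea);print(cv2.contourArea(cc))
rc=cv2.minAreaRect(cc);print(rc);bx=cv2.boxPoints(rc);w=np.array([plane(t,*q,.017) for q in bx]);print(w.round(4),w.mean(0))
top=np.hstack([a[:392,:400],b]); cv2.imwrite('pics/c1.png',cv2.cvtColor(cv2.resize(np.vstack([cv2.resize(top,(800,270)),c]),(800,599)),cv2.COLOR_RGB2BGR))
E
```

```text
top rack 1175 ((0.44811463356018066, 0.2119877189397812), (0.15453198552131653, 0.29903241991996765), 25.876251220703125)
top 0.09 59 [222.5 158.8] [0.5219 0.1223 0.1289] [0.531 0.131 0.147]
top 0.09 110 [202.9 165.8] [0.5052 0.171  0.1289] [0.519 0.183 0.135]
top 0.09 65 [182.7 171.6] [0.4899 0.2197 0.1313] [0.5   0.229 0.141]
top 0.12 38 [221.8 157.3] [0.5229 0.1227 0.1425] [0.53  0.13  0.147]
top 0.12 78 [202.  164.5] [0.5077 0.1721 0.1315] [0.519 0.183 0.135]
top 0.12 41 [181.4 170.2] [0.4914 0.2214 0.1355] [0.5   0.229 0.141]
top 0.135 25 [221.5 156.1] [0.5251 0.1243 0.1441] [0.53  0.13  0.147]
top 0.135 24 [180.5 169.4] [0.4936 0.223  0.1383] [0.499 0.229 0.141]
scene rack 1507 ((0.4511003792285919, 0.20281675457954407), (0.16064323484897614, 0.2746722102165222), 23.01504898071289)
scene 0.09 131 [354.6 187.6] [0.5011 0.2217 0.1197] [0.506 0.231 0.139]
scene 0.09 212 [333.4 196.9] [0.5193 0.1714 0.1204] [0.527 0.188 0.134]
scene 0.09 135 [312.5 203.6] [0.5335 0.1237 0.1215] [0.537 0.132 0.146]
scene 0.12 64 [356.1 183.5] [0.4997 0.2225 0.134 ] [0.505 0.231 0.139]
scene 0.12 108 [334.6 193. ] [0.5167 0.1731 0.1299] [0.525 0.186 0.134]
scene 0.12 71 [313.6 199.4] [0.5329 0.1242 0.1364] [0.536 0.132 0.146]
scene 0.135 28 [356.9 181.2] [0.4971 0.2238 0.1371] [0.502 0.231 0.139]
scene 0.135 38 [314.1 197.1] [0.5323 0.1247 0.1431] [0.536 0.131 0.146]
1992.5
((346.8800354003906, 171.6600341796875), (46.599998474121094, 44.80000305175781), 36.86989974975586)
[[ 0.5058 -0.1213  0.017 ]
 [ 0.609  -0.1991  0.017 ]
 [ 0.5287 -0.2992  0.017 ]
 [ 0.4283 -0.2208  0.017 ]] [ 0.51795477 -0.21009268  0.017     ]
```

View pics/c1.png

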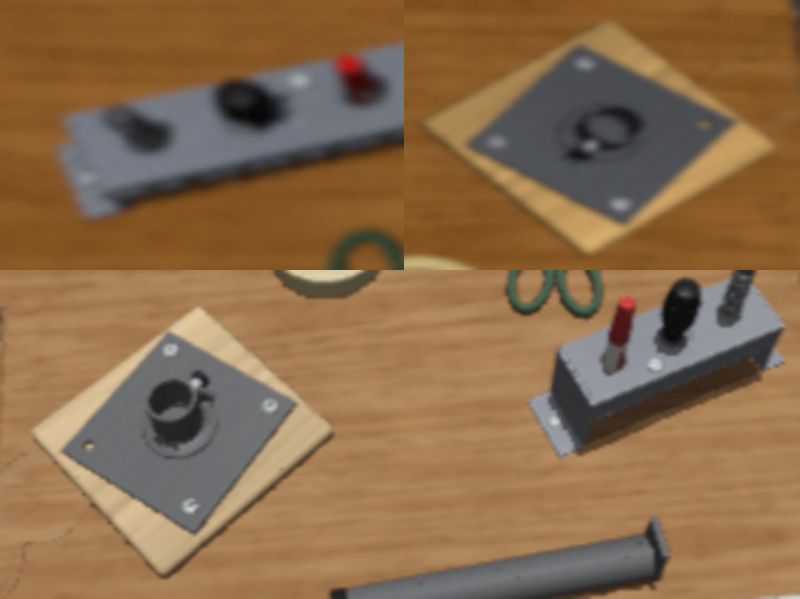

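The enlarged crops show the empty hole at the −y corner of the plate, about (0.526,−0.279). The punch stands at the rack's +y end, about (0.495,0.223), and the rack yaw is about 19°. With tool yaw 109° the fingers close across the rack. I'll plan a look at the hole first, then the punch.

```bash
cat >> h.py <<'E'
from scipy.spatial.transform import Rotation as Ro
def tool(st): return Ro.from_euler('xyz',st['eef_rot'],degrees=True).as_matrix(),np.array(st['ee_pos'])
def plan(p,yaw=109.2,tilt=None):
    "total shift in present tool axes (unit 50 mm), turn vector in tool axes (unit 90deg), and shift in the final axes"
    R,x=tool(r.get_state()); F=Ro.from_euler('xyz',[180,0,yaw],degrees=True).as_matrix()
    print('shift now-axes',(R.T@(np.array(p)-x)/.05).round(4),'final-axes',(F.T@(np.array(p)-x)/.05).round(4),'turn',(Ro.from_matrix(R.T@F).as_rotvec(degrees=True)/90).round(4))
E
python3 - <<'E'
from h import *
w=load('w1');R,x=tool(r.get_state());E=w['extrinsics'];C=-E[:3,:3].T@E[:3,3]
ct=R.T@(C-x); D=R.T@E[:3,:3].T; print('cam in tool',ct.round(4),'\n',D.round(3))
F=Ro.from_euler('xyz',[180,0,109.2],degrees=True).as_matrix()
for tgt,z in (((.526,-.279,.017),.25),((.495,.223,.138),.30)):
    d=F@D[:,2]; c=F@ct; k=(z+c[2]-tgt[2])/-d[2]; print('tcp for centre',np.array(tgt)-d*k-c)
plan((.50,-.27,.26))
P=world_pts(load('t1'));m=(P[...,2]>.13)&(P[...,2]<.19)&(P[...,0]<.42)&(P[...,1]>.15)&(P[...,1]<.3)&(P[...,0]>.25);print('bottle',m.sum(),P[m].min(0),P[m].max(0))
E
```

```text
cam in tool [ 0.0766  0.0011 -0.142 ] 
 [[-0.001 -0.954 -0.301]
 [ 1.    -0.    -0.   ]
 [ 0.    -0.301  0.954]]
tcp for centre [ 0.5114604  -0.23989051  0.25      ]
tcp for centre [0.48779666 0.24093374 0.3       ]
shift now-axes [ 8.4603 -2.9078 -0.5792] final-axes [ 2.0543  8.7067 -0.584 ] turn [-5.0000e-04 -7.0000e-04 -1.0632e+00]
bottle 493 [0.32542821 0.23569016 0.13003768] [0.37303825 0.29979521 0.17884211]
```

Request:
{"fn": "servo_tool", "kwargs": {
  "targets": [
    [0.724,-0.289,-0.032,0,0,0,1],
    [0.724,-0.289,-0.032,0,0,0,1],
    [0.724,-0.289,-0.032,0,0,0,1],
    [0.724,-0.289,-0.032,0,0,0,1],
    [0.724,-0.289,-0.032,0,0,0,1],
    [0.724,-0.289,-0.032,0,0,0,1],
    [0.724,-0.289,-0.032,0,0,0,1],
    [0.724,-0.289,-0.032,0,0,0,1]
  ]
}}

```text
time_s: 0.95
ee_pos: [0.3783, -0.3292, 0.244]
eef_rot: [-180.0, 0.0, 13.5]
ft_force: [0.2, -0.9, 0.3]
opening: 1.003
grasp_force: 0.0
```

Request:
{"fn": "servo_tool", "kwargs": {
  "targets": [
    [0.724,-0.289,-0.032,0,0,0,1],
    [0.724,-0.289,-0.032,0,0,0,1],
    [0.724,-0.289,-0.032,0,0,0,1],
    [0.724,-0.289,-0.032,0,0,0,1],
    [0,0,0,0,0,-0.0886,1],
    [0,0,0,0,0,-0.0886,1],
    [0,0,0,0,0,-0.0886,1],
    [0,0,0,0,0,-0.0886,1]
  ]
}}

```text
time_s: 1.75
ee_pos: [0.5045, -0.2401, 0.2501]
eef_rot: [-180.0, 0.0, 45.8]
ft_force: [0.4, 0.9, -0.4]
opening: 0.997
grasp_force: 0.0
```

Request:
{"fn": "servo_tool", "kwargs": {
  "targets": [
    [0,0,0,0,0,-0.0886,1],
    [0,0,0,0,0,-0.0886,1],
    [0,0,0,0,0,-0.0886,1],
    [0,0,0,0,0,-0.0886,1],
    [0,0,0,0,0,-0.0886,1],
    [0,0,0,0,0,-0.0886,1],
    [0,0,0,0,0,-0.0886,1],
    [0,0,0,0,0,-0.0886,1]
  ]
}}

```text
time_s: 2.55
ee_pos: [0.5044, -0.2403, 0.2501]
eef_rot: [-180.0, -0.0, 109.5]
ft_force: [0.2, 1.0, 0.0]
opening: 1.0
grasp_force: 0.0
```

```bash
python3 - <<'E'
from h import *
w=snap('wrist','w2'); print(proj(w,(.526,-.279,.017)))
plan((.488,.241,.30))
E
```

```text
(np.float64(258.1094740342971), np.float64(188.9703261098874))
shift now-axes [ 9.1622  2.9704 -0.9937] final-axes [ 9.1982  2.8557 -0.9972] turn [-0.0003 -0.0003  0.008 ]
```

View pics/w2.png

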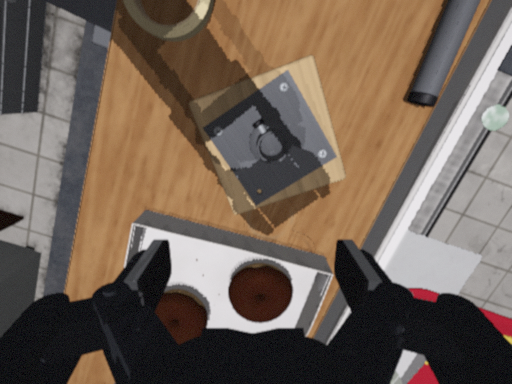

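The wrist view shows the foot plate with screws at (285,87), (322,154) and (219,132), and the empty hole at (260,190). I'll measure these, then move to the punch.

```bash
cat >> h.py <<'E'
def blob(s,u,v,rad,f):
    "weighted centroid of mask f(hsv) near (u,v)"
    h=cv2.cvtColor(s['image'],cv2.COLOR_RGB2HSV).astype(int);m=f(h).astype(np.uint8)
    k=np.zeros_like(m);cv2.circle(k,(int(u),int(v)),rad,1,-1);m*=k
    n,l,st,c=cv2.connectedComponentsWithStats(m)
    i=1+np.argmax(st[1:,4]) if n>1 else 0; return c[i],st[i,4]
E
python3 - <<'E'
from h import *
w=load('w2')
sc=[]
for u,v in((285,87),(322,154),(219,132)):
    c,a=blob(w,u,v,7,lambda h:(h[...,2]>125)&(h[...,1]<60)); p=plane(w,*c,.0205); sc.append(p); print(c.round(2),a,p.round(4))
print('hole from screws',sc[1]+sc[2]-sc[0], np.linalg.norm(sc[0]-sc[1]),np.linalg.norm(sc[0]-sc[2]),np.linalg.norm(sc[1]-sc[2]))
c,a=blob(w,260,190,6,lambda h:(h[...,1]>90)&(h[...,0]<25)); print(c,a,plane(w,*c,.017),plane(w,*c,.012))
print(cv2.cvtColor(w['image'],cv2.COLOR_RGB2HSV)[186:196,254:267].tolist())
E
```

```text
[284.1   86.15] 94 [ 0.5105 -0.1413  0.0205]
[322.01 153.24] 86 [ 0.5888 -0.2027  0.0205]
[219.76 133.24] 17 [ 0.4526 -0.223   0.0205]
hole from screws [ 0.5308911  -0.28438791  0.0205    ] 0.09948460807805821 0.10012344531285947 0.13763664844530515
[259.         191.16666667] 6 [ 0.52827102 -0.28161992  0.017     ] [ 0.52893487 -0.28312327  0.012     ]
[[[105, 24, 63], [120, 22, 69], [111, 27, 65], [110, 12, 63], [120, 8, 61], [120, 23, 66], [113, 16, 62], [115, 23, 67], [102, 20, 65], [120, 9, 60], [110, 12, 63], [120, 12, 64], [115, 23, 67]], [[114, 19, 66], [124, 27, 65], [110, 24, 63], [114, 22, 58], [135, 16, 63], [130, 13, 61], [108, 21, 61], [105, 24, 64], [113, 16, 64], [98, 17, 61], [120, 22, 59], [110, 12, 64], [128, 16, 62]], [[102, 21, 61], [113, 15, 68], [126, 20, 64], [120, 8, 63], [10, 23, 66], [10, 21, 73], [6, 19, 67], [126, 20, 64], [120, 15, 66], [120, 8, 63], [126, 21, 61], [113, 17, 60], [120, 23, 67]], [[120, 16, 62], [113, 29, 71], [105, 8, 61], [10, 41, 75], [16, 68, 97], [15, 71, 100], [16, 65, 90], [20, 22, 70], [105, 15, 66], [128, 16, 64], [110, 13, 60], 
[... 492 characters left out ...]
, 87, 108], [17, 91, 98], [13, 51, 70], [130, 14, 55], [113, 17, 60], [125, 23, 66], [120, 20, 63], [116, 32, 64]], [[120, 21, 61], [111, 28, 64], [113, 17, 61], [162, 24, 53], [12, 49, 67], [16, 75, 71], [16, 51, 65], [173, 19, 54], [96, 23, 56], [120, 24, 65], [120, 8, 64], [133, 29, 61], [133, 29, 61]], [[124, 29, 62], [113, 16, 65], [120, 16, 62], [138, 23, 55], [125, 27, 57], [110, 15, 52], [105, 19, 54], [128, 19, 55], [114, 21, 60], [120, 23, 66], [128, 16, 65], [113, 16, 64], [114, 21, 62]], [[108, 19, 67], [107, 28, 64], [120, 25, 62], [111, 29, 62], [108, 21, 60], [130, 13, 60], [116, 29, 62], [130, 13, 60], [150, 9, 57], [108, 21, 61], [120, 16, 65], [120, 16, 63], [125, 23, 67]]]
```

Request:
{"fn": "servo_tool", "kwargs": {
  "targets": [
    [0.9,0.25,-0.4,0,0,0,1],
    [0.9,0.25,-0.4,0,0,0,1],
    [0.9,0.25,-0.2,0,0,0,1],
    [0.9,0.25,0,0,0,0,1],
    [0.9,0.25,0,0,0,0,1],
    [0.9,0.25,0,0,0,0,1],
    [0.9,0.25,0,0,0,0,1],
    [0.9,0.25,0,0,0,0,1]
  ]
}}

```text
time_s: 3.4
ee_pos: [0.4801, 0.1328, 0.2998]
eef_rot: [-180.0, 0.0, 109.0]
ft_force: [1.3, 0.9, -0.3]
opening: 0.997
grasp_force: 0.0
```

Request:
{"fn": "servo_tool", "kwargs": {
  "targets": [
    [0.9,0.3,0,0,0,0,1],
    [0.9,0.4,0,0,0,0,1],
    [0.1,0.1,0,0,0,0,1],
    [0,0,0,0,0,0,1]
  ]
}}

```text
time_s: 3.8
ee_pos: [0.487, 0.2351, 0.2991]
eef_rot: [-179.9, 0.0, 109.3]
ft_force: [-0.2, -1.1, -0.4]
opening: 1.002
grasp_force: 0.0
```

```bash
python3 - <<'E'
from h import *
w=snap('wrist','w3'); print(proj(w,(.495,.223,.138)))
E
```

```text
(np.float64(256.11936841059475), np.float64(183.2049563026815))
```

View pics/w3.png

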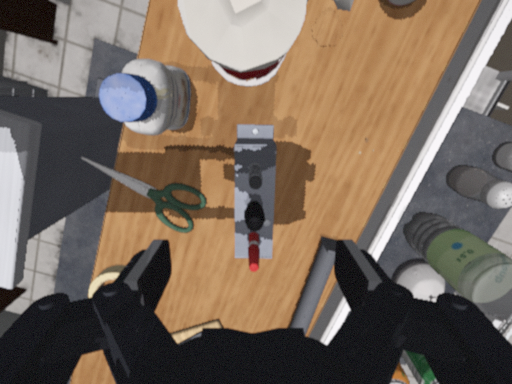

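The view from over the rack shows the punch cap at about (256,183), the screwdriver at (255,215), the marker at (253,250) and the bottle at (150,95). The fingers will close left-right across the rack. I'll measure the cap centre and the rack direction.

```bash
python3 - <<'E'
from h import *
w=load('w3');X=world_pts(w);z=X[...,2]
roi=np.zeros(z.shape,bool);roi[160:200,235:275]=1
for lo in(.10,.133):
  m=roi&(z>lo)&(z<.16);v,u=np.nonzero(m);print(m.sum(),u.mean(),v.mean(),u.min(),u.max(),v.min(),v.max(),np.median(z[m]),plane(w,u.mean(),v.mean(),.138))
  for rowv in range(v.min(),v.max()+1,2): q=u[v==rowv]; print(rowv,q.min(),q.max(),end='; ')
# rack shelf edges
m=(abs(z-.068)<.005);m[:120]=0;m[262:]=0;m[:,:225]=0;m[:,285:]=0
rc=cv2.minAreaRect(X[m][:,:2].astype(np.float32));print('\n',m.sum(),rc)
cv2.imwrite('pics/c3.png',cv2.cvtColor(cv2.resize(w['image'][150:210,220:290],(560,480),interpolation=cv2.INTER_CUBIC),cv2.COLOR_RGB2BGR))
E
```

```text
229 255.03930131004367 179.42794759825327 249 262 170 189 0.1345742201860876 [0.49239588 0.22675205 0.138     ]
170 252 257; 172 250 260; 174 249 261; 176 249 261; 178 249 261; 180 249 262; 182 249 261; 184 249 261; 186 250 260; 188 251 259; 135 255.0222222222222 183.01481481481483 249 261 177 189 0.13709373421827162 [0.49376439 0.2228046  0.138     ]
177 253 256; 179 250 260; 181 249 261; 183 249 261; 185 249 261; 187 251 260; 189 253 257; 
 3448 ((0.5112751722335815, 0.17226669192314148), (0.0552230104804039, 0.17218972742557526), 18.169649124145508)
```

View pics/c3.png

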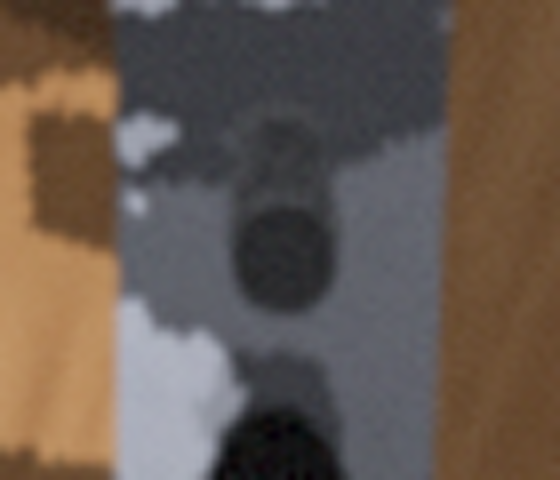

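```bash
python3 - <<'E'
from h import *
plan((.4942,.2225,.082),108.2)
E
```

```text
shift now-axes [-0.2586  0.0661  4.346 ] final-axes [-0.2599  0.0652  4.346 ] turn [-0.0008  0.0004  0.0108]
```

Request:
{"fn": "servo_tool", "kwargs": {
  "targets": [
    [-0.13,0.033,0.6,0,0,0.011,1],
    [-0.13,0.033,0.6,0,0,0,1],
    [0,0,0.6,0,0,0,1],
    [0,0,0.5,0,0,0,1],
    [0,0,0,0,0,0,1],
    [0,0,0,0,0,0,1]
  ]
}}

```text
time_s: 4.45
ee_pos: [0.495, 0.2214, 0.1855]
eef_rot: [180.0, 0.0, 108.1]
ft_force: [-0.1, 0.7, 1.2]
opening: 1.0
grasp_force: 0.0
```

Request:
{"fn": "servo_tool", "kwargs": {
  "targets": [
    [0,0,0.6,0,0,0,1],
    [0,0,0.5,0,0,0,1],
    [0,0,0.4,0,0,0,1],
    [0,0,0.35,0,0,0,1],
    [0,0,0.2,0,0,0,1],
    [0,0,0,0,0,0,1],
    [0,0,0,0,0,0,1]
  ]
}}

```text
time_s: 5.15
ee_pos: [0.4955, 0.2227, 0.0836]
eef_rot: [179.9, 0.0, 108.2]
ft_force: [0.8, 0.1, 0.0]
opening: 0.998
grasp_force: 0.0
```

```bash
python3 - <<'E'
from h import *
plan((.4942,.2225,.082),108.2)
w=snap('wrist','w4')
t=snap('top','t4')
cv2.imwrite('pics/w4b.png',cv2.cvtColor(cv2.resize(w['image'][150:384,110:400],(725,585)),cv2.COLOR_RGB2BGR))
print(proj(w,(.4942,.2225,.138)))
E
```

```text
shift now-axes [ 0.0048 -0.0249  0.0325] final-axes [ 0.0048 -0.0248  0.0326] turn [ 0.0014  0.0001 -0.0001]
(np.float64(250.95266279717362), np.float64(309.6527720784435))
```

View pics/w4b.png

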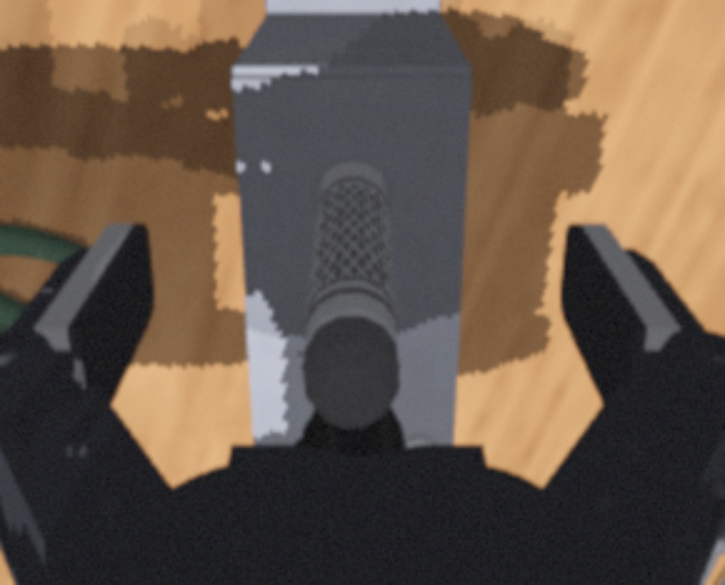

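The close view shows the punch cap at full-image (250,299), centred between the pads. I predicted (251,310), so there is a small offset along tool x.

```bash
python3 - <<'E'
from h import *
w=load('w4');R,x=tool(r.get_state())
X=world_pts(w);m=(X[...,2]>.134)&(X[...,2]<.142);m[:270]=0;m[330:]=0;m[:,:225]=0;m[:,275:]=0
v,u=np.nonzero(m);print(m.sum(),u.min(),u.max(),v.min(),v.max(),np.median(X[m],0))
p=plane(w,(u.min()+u.max())/2,(v.min()+v.max())/2,.138);print(p,'tool mm',R.T@(p-x)*1000)
# nearest shelf-level body: shoulder end of grip at shelf z .068
q=plane(w,110+354/2.5,150+180/2.5,.068);print(q,R.T@(q-x)*1000)
E
```

```text
944 232 269 287 321 [0.49350918 0.22389059 0.13705966]
[0.49324023 0.22489464 0.138     ] tool mm [  2.70332232  -1.2680915  -54.31123185]
[0.49309838 0.22667878 0.068     ] [ 4.45546126 -1.02099391 15.68928402]
```

Request:
{"fn": "servo_tool", "kwargs": {
  "targets": [
    [0.05,-0.025,0.03,0,0,0,1],
    [0,0,0,0,0,0,1],
    [0,0,0,0,0,0,0.4],
    [0,0,0,0,0,0,0.25],
    [0,0,0,0,0,0,0.15],
    [0,0,0,0,0,0,0],
    [0,0,0,0,0,0,0],
    [0,0,0,0,0,0,0]
  ],
  "newtons": 60
}}

```text
time_s: 6.05
ee_pos: [0.4925, 0.2245, 0.0809]
eef_rot: [-180.0, 0.0, 108.2]
ft_force: [-0.7, -1.1, 1.6]
opening: 0.172
grasp_force: 58.3
```

Request:
{"fn": "servo_tool", "kwargs": {
  "targets": [
    [0,0,0,0,0,0,0],
    [0,0,0,0,0,0,0],
    [0,0,0,0,0,0,0],
    [0,0,0,0,0,0,0],
    [0,0,0,0,0,0,0]
  ]
}}

```text
time_s: 6.55
ee_pos: [0.4925, 0.2245, 0.0809]
eef_rot: [-180.0, 0.0, 108.2]
ft_force: [-0.4, -1.3, 2.9]
opening: 0.17
grasp_force: 58.3
```

Request:
{"fn": "servo_tool", "kwargs": {
  "targets": [
    [0,0,-0.2,0,0,0,0],
    [0,0,-0.4,0,0,0,0],
    [0,0,-0.6,0,0,0,0],
    [0,0,-0.7,0,0,0,0],
    [0,0,-0.8,0,0,0,0],
    [0,0,-0.8,0,0,0,0],
    [0,0,-0.5,0,0,0,0],
    [0,0,0,0,0,0,0]
  ]
}}

```text
time_s: 7.35
ee_pos: [0.494, 0.2251, 0.2852]
eef_rot: [179.5, 0.0, 108.2]
ft_force: [0.3, -0.1, -1.6]
opening: 0.17
grasp_force: 58.9
```

```bash
python3 - <<'E'
from h import *
s=snap('scene','s5'); st=r.get_state(); print(st['ft_force'],st['torque'],st['ee_pos'])
u,v=map(int,proj(s,(.4925,.2245,.25)))
cv2.imwrite('pics/s5c.png',cv2.cvtColor(cv2.resize(s['image'][max(v-70,0):v+80,u-80:u+90],(680,600),interpolation=cv2.INTER_CUBIC),cv2.COLOR_RGB2BGR))
print(u,v);plan((.528,-.281,.23),108.2)
E
```

```text
[ 0.14121138  0.16953144 -2.35137523] [-0.01678115  0.04851262  0.03184973] [0.49300427 0.22478046 0.28233618]
370 142
shift now-axes [-9.8273 -2.5009  1.0397] final-axes [-9.8282 -2.4946  1.0467] turn [0.0023 0.0001 0.0002]
```

View pics/s5c.png

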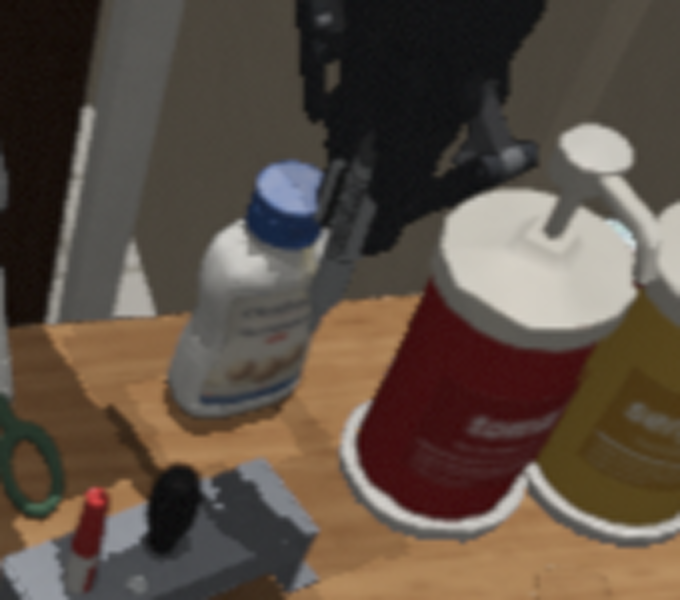

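Only the punch is held and it is hanging freely. The screwdriver, marker and bottle haven't moved. Moving to the hole.

Request:
{"fn": "servo_tool", "kwargs": {
  "targets": [
    [-0.4,-0.1,0,0,0,0,0],
    [-0.8,-0.2,0,0,0,0,0],
    [-0.85,-0.22,0,0,0,0,0],
    [-0.85,-0.22,0,0,0,0,0],
    [-0.85,-0.22,0,0,0,0,0],
    [-0.85,-0.22,0,0,0,0,0],
    [-0.85,-0.22,0,0,0,0,0],
    [-0.85,-0.22,0,0,0,0,0]
  ]
}}

```text
time_s: 8.2
ee_pos: [0.513, -0.1014, 0.2787]
eef_rot: [-179.8, -0.1, 108.2]
ft_force: [-0.1, -0.3, -1.4]
opening: 0.169
grasp_force: 58.9
```

Request:
{"fn": "servo_tool", "kwargs": {
  "targets": [
    [-0.85,-0.22,0,0,0,0,0],
    [-0.85,-0.22,0,0,0,0,0],
    [-0.83,-0.22,0.3,0,0,0,0],
    [-0.6,-0.15,0.5,0,0,0,0],
    [-0.4,-0.07,0.6,0,0,0,0],
    [0,0,0.6,0,0,0,0],
    [0,0,0.5,0,0,0,0],
    [0,0,0,0,0,0,0]
  ]
}}

```text
time_s: 9.0
ee_pos: [0.5243, -0.2795, 0.1499]
eef_rot: [-179.6, -0.5, 108.2]
ft_force: [0.2, 0.6, -2.7]
opening: 0.169
grasp_force: 58.8
```

Request:
{"fn": "servo_tool", "kwargs": {
  "targets": [
    [0,0,0,0,0,0,0],
    [0,0,0,0,0,0,0],
    [0,0,0,0,0,0,0]
  ]
}}

```text
time_s: 9.3
ee_pos: [0.5281, -0.2816, 0.1574]
eef_rot: [179.9, 0.1, 108.2]
ft_force: [-1.0, 0.3, -1.5]
opening: 0.169
grasp_force: 58.8
```

```bash
python3 - <<'E'
from h import *
st=r.get_state(); print(st['ft_force'],st['ee_pos'],st['eef_rot'])
w=snap('wrist','w6');s=snap('scene','s6');t=snap('top','t6')
print('hole px',proj(w,(.528,-.281,.017)),proj(s,(.528,-.281,.017)),proj(t,(.528,-.281,.017)))
plan((.528,-.281,.13),108.2)
a=cv2.resize(w['image'][190:384,150:350],(400,388))
u,v=map(int,proj(s,(.528,-.281,.07)));b=cv2.resize(s['image'][v-50:v+50,u-50:u+50],(400,388));print(u,v)
cv2.imwrite('pics/c6.png',cv2.cvtColor(np.hstack([a,b]),cv2.COLOR_RGB2BGR))
E
```

```text
[-0.97420871  0.25511074 -1.53192016] [ 0.52805626 -0.28158185  0.15738156] [1.79910466e+02 1.26555009e-01 1.08226190e+02]
hole px (np.float64(252.7395018840567), np.float64(175.09096595755494)) (np.float64(124.87650005656356), np.float64(244.5595150199487)) (np.float64(372.38462003301476), np.float64(167.9490360762653))
shift now-axes [0.0077 0.0074 0.537 ] final-axes [0.0069 0.0079 0.537 ] turn [0.0006 0.0009 0.0002]
118 232
```

View pics/c6.png

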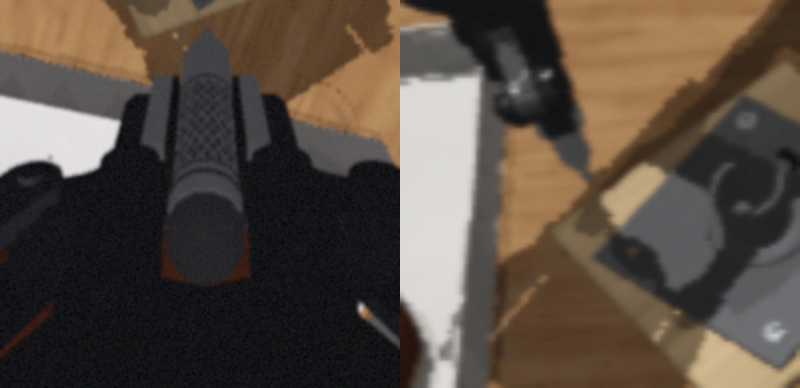

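The wrist crop shows the punch upright between the pads, cap at full-image (252,310). The scene crop shows the tip at about (115,228) and the hole at about (125.5,246). I'll work out the tip height and refine the hole position from the unobstructed views.

```bash
cat >> h.py <<'E'
def wblob(s,u,v,rad):
    "warm-colour weighted centroid (wood in the hole)"
    im=s['image'].astype(float); wt=np.clip(im[...,0]-im[...,2]-8,0,60)
    k=np.zeros(wt.shape,np.uint8);cv2.circle(k,(int(u),int(v)),rad,1,-1);wt*=k
    V,U=np.mgrid[0:384,0:512]; return np.array([(wt*U).sum(),(wt*V).sum()])/wt.sum(),wt.sum()
E
python3 - <<'E'
from h import *
w=load('w6');s=load('s6');st=r.get_state();x=np.array(st['ee_pos'])
o,d=ray(s,115,228)
for z in(.08,.085,.09,.095): print(z,(plane(s,115,228,z)-x)[:2].round(4))
for n,(u,v),f in(('w2',(259,190),'w2'),('w6',(252.7,175),'w6'),('s1',(125,244.5),'s1'),('s6',(125,244.5),'s6'),('t1',(372.4,168),'t1')):
    q=load(f)
    c,a=wblob(q,u,v,5); print(n,c.round(2),a,plane(q,*c,.0145).round(4))
i=w['image'];cv2.imwrite('pics/c7.png',cv2.cvtColor(np.hstack([cv2.resize(i[140:230,200:310],(550,450),interpolation=cv2.INTER_CUBIC)]),cv2.COLOR_RGB2BGR))
E
```

```text
0.08 [-0.0054 -0.0048]
0.085 [-0.0023 -0.0033]
0.09 [ 0.0008 -0.0017]
0.095 [ 0.004  -0.0001]
w2 [258.92 190.76] 457.0 [ 0.5283 -0.2818  0.0145]
w6 [252.68 175.56] 603.0 [ 0.5283 -0.2821  0.0145]
s1 [123.88 243.73] 409.0 [ 0.5243 -0.284   0.0145]
s6 [123.39 242.63] 114.0 [ 0.5214 -0.2853  0.0145]
t1 [373.38 167.26] 345.0 [ 0.5306 -0.2847  0.0145]
```

View pics/c7.png

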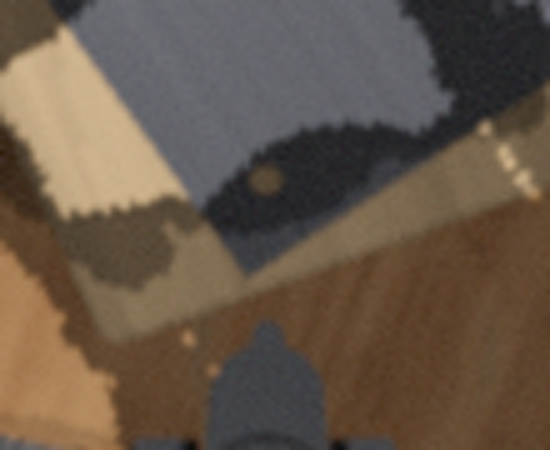

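The crop shows the hole at full-image (253,176) and the tip at about (253.4,205), so they are well aligned sideways. I've used all the pictures and will work from numbers now. Next I'll triangulate the tip.

```bash
python3 - <<'E'
from h import *
w=load('w6');s=load('s6');R,x=tool(r.get_state())
for z in(.083,.086,.089,.092,.095):
    p=plane(w,253.4,205,z);print(z,p.round(4),'tool mm',(R.T@(p-x)*1000).round(1),'scene px',np.round(proj(s,p),1))
for c,z in(((252.5,309.5),x[2]+.057),): p=plane(w,*c,z);print('cap tool mm',(R.T@(p-x)*1000).round(1))
# depth on punch nose/tip
X=world_pts(w)
for v in range(200,226,3): print(v,((X[v,253]-x)@R*1000).round(1), w['range_z'][v,253])
E
```

```text
0.083 [ 0.5307 -0.2882  0.083 ] tool mm [-7.2  0.6 73.9] scene px [113.3 230.8]
0.086 [ 0.5303 -0.2871  0.086 ] tool mm [-6.   0.6 70.9] scene px [113.5 229.9]
0.089 [ 0.5299 -0.286   0.089 ] tool mm [-4.9  0.6 67.9] scene px [113.7 229. ]
0.092 [ 0.5296 -0.2849  0.092 ] tool mm [-3.7  0.6 64.9] scene px [113.8 228. ]
0.095 [ 0.5292 -0.2838  0.095 ] tool mm [-2.6  0.6 61.9] scene px [114. 227.]
cap tool mm [  1.9  -0.3 -57. ]
200 [-32.6   0.6 155.5] 0.31690824
203 [-36.6   0.6 156.5] 0.319114
206 [-1.2  0.3 56.2] 0.21279196
209 [  76.    -0.4 -142.6] 0.0
212 [ 4.   0.2 31.7] 0.18791085
215 [ 4.   0.2 26.7] 0.18316469
218 [ 4.1  0.1 21.6] 0.17818561
221 [ 4.3  0.1 16.6] 0.1734241
224 [ 4.   0.1 12.8] 0.16988017
```

```bash
python3 - <<'E'
from h import *
w=load('w6');R,x=tool(r.get_state());X=(world_pts(w)-x)@R*1000
for v in list(range(204,213))+list(range(214,345,6)):
    row=X[v,225:282]; k=np.argmin(abs(np.arange(225,282)-253)); print(v,row[k].round(1),end=' | ')
print()
t=X.reshape(-1,3);ok=(w['range_z'].ravel()>0)
for z in range(-60,65,8):
    m=ok&(abs(t[:,2]-z)<2)&(abs(t[:,1])<8)&(abs(t[:,0])<14); q=t[m]
    if len(q)>15: print(z,len(q),'xmax',np.percentile(q[:,0],95).round(1),'y',q[:,1].min().round(1),q[:,1].max().round(1))
E
```

```text
204 [-37.9   0.6 156.9] | 205 [-1.6  0.3 59.2] | 206 [-1.2  0.3 56.2] | 207 [-1.5  0.2 54.8] | 208 [-1.2  0.2 52.1] | 209 [  76.    -0.4 -142.6] | 210 [ 4.3  0.2 34.6] | 211 [ 4.   0.2 33.6] | 212 [ 4.   0.2 31.7] | 214 [ 4.3  0.2 27.7] | 220 [ 3.9  0.1 19. ] | 226 [ 3.8  0.1 10.5] | 232 [4.1 0.1 2. ] | 238 [ 5.2  0.  -7.3] | 244 [  4.7   0.  -12.9] | 250 [  4.4   0.  -18.5] | 256 [  4.7  -0.  -24.5] | 262 [  4.8  -0.  -29.8] | 268 [  4.6  -0.  -34.4] | 274 [  4.4  -0.1 -38.5] | 280 [  4.4  -0.1 -42.7] | 286 [  3.3  -0.1 -45.2] | 292 [  4.2  -0.1 -50. ] | 298 [  4.9  -0.1 -54.4] | 304 [  3.4  -0.1 -55.8] | 310 [  1.4  -0.1 -56.6] | 316 [ -1.6  -0.1 -56.3] | 322 [ -3.2  -0.1 -57.6] | 328 [ -7.1  -0.1 -56.5] | 334 [  8.2  -0.2 -74.6] | 340 [  9.6  -0.2 -78.2] | 
-60 18 xmax 1.0 y -4.9 4.7
-52 333 xmax 4.4 y -8.0 7.0
-44 244 xmax 4.6 y -8.0 7.1
-36 316 xmax 8.9 y -8.0 8.0
-28 192 xmax 9.4 y -7.9 7.9
-20 135 xmax 9.4 y -7.8 7.8
-12 109 xmax 9.6 y -7.8 7.7
-4 106 xmax 9.1 y -7.5 7.5
4 63 xmax 4.7 y -7.5 6.5
12 73 xmax 4.4 y -7.7 7.4
20 68 xmax 4.3 y -7.5 7.7
28 52 xmax 4.3 y -7.2 7.4
36 42 xmax 4.3 y -7.4 7.8
```

```bash
cat >> h.py <<'E'
def holeaxis(f,AX=-3.7,AY=0.):
    q=snap('wrist',f);R,x=tool(r.get_state());g=proj(q,(.5283,-.2820,.0145))
    c,a=wblob(q,*g,6);p=plane(q,*c,.0145);t=(p-x)@R*1000
    X=(world_pts(q)-x)@R*1000;ok=q['range_z']>0
    m=ok&(abs(X[...,1])<1.5)&(X[...,2]>0)&(X[...,2]<34)&(abs(X[...,0])<12);b=np.median(X[...,0][m])-8
    m2=ok&(abs(X[...,1])<2)&(X[...,2]>50)&(X[...,2]<60)&(abs(X[...,0])<8)
    m3=ok&(X[...,2]>8)&(X[...,2]<34)&(abs(X[...,0])<5)&(abs(X[...,1])<9)
    print('hole px',c.round(1),'pred',np.round(g,1),'w',a,p.round(4),'tool mm',t.round(1),'axis x body',b.round(2),'point',np.median(X[...,0][m2])-2.5,np.max(X[...,2][m2],initial=0),'y',X[...,1][m3].min(),X[...,1][m3].max())
    print('shift units',((t[0]-AX)/50).round(4),((t[1]-AY)/50).round(4),'pose',x.round(4),r.get_state()['eef_rot'],r.get_state()['ft_force'])
E
python3 - <<'E'
from h import *
holeaxis('w8')
E
```

```text
hole px [253.  175.9] pred [253.  175.9] w 588.0 [ 0.5283 -0.282   0.0145] tool mm [ -0.6   0.3 142.1] axis x body -3.6 point -3.552574586784361 59.838158255637964 y -7.88875057890457 7.468854567875862
shift units 0.0614 0.0067 pose [ 0.5276 -0.2814  0.1566] [1.79958991e+02 6.56525210e-02 1.08219932e+02] [-0.50876545 -0.14340974 -1.25469312]
```

Request:
{"fn": "servo_tool", "kwargs": {
  "targets": [
    [0.06,0.008,0.2,0,0,0,0],
    [0,0,0.3,0,0,0,0],
    [0,0,0.3,0,0,0,0],
    [0,0,0.2,0,0,0,0],
    [0,0,0,0,0,0,0],
    [0,0,0,0,0,0,0],
    [0,0,0,0,0,0,0]
  ]
}}

```text
time_s: 10.2
ee_pos: [0.5272, -0.2787, 0.1066]
eef_rot: [180.0, 0.1, 108.2]
ft_force: [-0.1, 0.3, -1.6]
opening: 0.171
grasp_force: 58.8
```

```bash
python3 - <<'E'
from h import *
holeaxis('w9');q=load('w9');R,x=tool(r.get_state())
# tip row: pixel profile on column through axis
for z in (60,64,68,72): print(z,np.round(proj(q,x+R@np.array([-3.6,0,z])/1000),1))
c=int(round(proj(q,x+R@np.array([-3.6,0,62])/1000)[0]))
print(c,[(v,q['image'][v,c].tolist(),round(float(q['range_z'][v,c]),3)) for v in range(168,204,2)])
E
```

```text
hole px [252.7 194. ] pred [252.8 194. ] w 913.0 [ 0.5283 -0.282   0.0145] tool mm [-3.4 -0.2 92.2] axis x body -3.57 point -3.61760296126842 59.56367048726798 y -7.966392641469708 7.424056559213176
shift units 0.0064 -0.0035 pose [ 0.5273 -0.2787  0.1067] [1.79949449e+02 7.65004753e-02 1.08211420e+02] [-0.20915372 -0.61824265 -1.73538019]
60 [253.  207.8]
64 [253.  205.9]
68 [253. 204.]
72 [253.  202.3]
253 [(168, [116, 116, 123], 0.239), (170, [115, 116, 123], 0.238), (172, [115, 116, 123], 0.239), (174, [110, 110, 117], 0.239), (176, [88, 87, 92], 0.24), (178, [44, 44, 47], 0.238), (180, [45, 47, 48], 0.241), (182, [46, 46, 48], 0.242), (184, [49, 47, 51], 0.242), (186, [45, 45, 50], 0.243), (188, [47, 47, 50], 0.243), (190, [54, 48, 47], 0.244), (192, [97, 79, 62], 0.249), (194, [102, 85, 66], 0.25), (196, [97, 81, 63], 0.251), (198, [54, 50, 48], 0.249), (200, [48, 50, 52], 0.248), (202, [50, 47, 53], 0.246)]
```

Request:
{"fn": "servo_tool", "kwargs": {
  "targets": [
    [0.004,0,0.1,0,0,0,0],
    [0,0,0.12,0,0,0,0],
    [0,0,0.1,0,0,0,0],
    [0,0,0,0,0,0,0],
    [0,0,0,0,0,0,0],
    [0,0,0,0,0,0,0]
  ]
}}

```text
time_s: 10.85
ee_pos: [0.5269, -0.2783, 0.09]
eef_rot: [180.0, 0.0, 108.2]
ft_force: [-0.5, -0.3, -2.3]
opening: 0.174
grasp_force: 58.8
```

```bash
python3 - <<'E'
from h import *
holeaxis('w10');q=load('w10');s=snap('scene','s10');R,x=tool(r.get_state())
for z in (60,64,68,72): p=x+R@np.array([-3.6,0,z])/1000;print(z,np.round(proj(q,p),1),np.round(proj(s,p),1))
print([(v,q['image'][v,253].tolist(),round(float(q['range_z'][v,253]),3)) for v in range(190,216)])
g=cv2.cvtColor(s['image'],cv2.COLOR_RGB2GRAY);u,v=map(int,proj(s,x+R@np.array([-3.6,0,66])/1000));print(u,v);print(g[v-8:v+14,u-10:u+12])
E
```

```text
hole px [253.2 200.8] pred [253.2 201.1] w 973.0 [ 0.5282 -0.2818  0.0145] tool mm [-3.7  0.1 75.6] axis x body -3.48 point -3.557375965451801 59.091092953799674 y -8.021857026567124 7.3928849291729435
shift units 0.0008 0.0026 pose [ 0.5269 -0.2783  0.0901] [1.79986710e+02 2.52692984e-02 1.08207787e+02] [-0.33793703  0.57716113 -0.41943209]
60 [253.1 207.8] [123.  241.8]
64 [253.1 205.9] [123.5 242.6]
68 [253.  204.1] [123.9 243.5]
72 [253.  202.4] [124.4 244.4]
[(190, [46, 46, 52], 0.227), (191, [51, 51, 55], 0.227), (192, [47, 47, 48], 0.227), (193, [51, 50, 54], 0.227), (194, [49, 48, 53], 0.228), (195, [49, 48, 54], 0.228), (196, [50, 51, 53], 0.227), (197, [59, 54, 54], 0.23), (198, [83, 72, 60], 0.229), (199, [100, 84, 63], 0.234), (200, [105, 88, 68], 0.234), (201, [106, 91, 69], 0.233), (202, [103, 86, 66], 0.235), (203, [104, 89, 76], 0.236), (204, [92, 86, 81], 0.235), (205, [81, 81, 85], 0.215), (206, [81, 82, 86], 0.214), (207, [80, 81, 86], 0.211), (208, [80, 82, 86], 0.209), (209, [81, 85, 87], 0.193), (210, [82, 82, 87], 0.191), (211, [79, 81, 83], 0.189), (212, [78, 
[... 1455 characters left out ...]
6  37  38  37  36  37  37  37
   35  36  37  36]
 [ 81  95 101 103 101  89  67  50  39  36  36  38  36  36  36  36  36  36
   36  36  36  36]
 [ 74  84  98 103 104 103  95  77  56  46  38  37  34  36  37  35  36  35
   37  36  35  35]
 [ 71  76  87  99 103 105 103  98  89  65  46  38  37  36  36  36  36  37
   34  37  36  38]
 [ 69  71  76  89 100 103 103 102  99  91  73  53  44  37  35  35  36  37
   37  35  37  35]
 [ 68  69  69  76  89  98 102 101 101 101 101  94  78  55  40  38  39  37
   35  36  36  37]
 [ 68  68  69  70  78  90  97 100 103 105 106 105 102  89  66  53  52  46
   37  36  36  38]
 [ 70  71  71  71  71  78  90  98 104 106 105 105 105 101  91  76  62  50
   39  35  37  36]]
```

Tip and hole are aligned to within about 0.3 mm. Descending gently while watching the force.

Request:
{"fn": "servo_tool", "kwargs": {
  "targets": [
    [0,0,0.03,0,0,0,0],
    [0,0,0.03,0,0,0,0],
    [0,0,0.03,0,0,0,0],
    [0,0,0.03,0,0,0,0],
    [0,0,0.03,0,0,0,0],
    [0,0,0,0,0,0,0],
    [0,0,0,0,0,0,0]
  ]
}}

```text
time_s: 11.65
ee_pos: [0.5268, -0.2782, 0.0823]
eef_rot: [-180.0, 0.0, 108.2]
ft_force: [0.8, 0.0, -1.5]
opening: 0.172
grasp_force: 58.8
```

Request:
{"fn": "servo_tool", "kwargs": {
  "targets": [
    [0,0,0.01,0,0,0,0],
    [0,0,0.01,0,0,0,0],
    [0,0,0.01,0,0,0,0],
    [0,0,0,0,0,0,0],
    [0,0,0,0,0,0,0]
  ]
}}

```text
time_s: 12.15
ee_pos: [0.5268, -0.2782, 0.0808]
eef_rot: [-180.0, 0.0, 108.2]
ft_force: [0.9, 0.2, -2.0]
opening: 0.169
grasp_force: 58.8
```

Request:
{"fn": "servo_tool", "kwargs": {
  "targets": [
    [0,0,0.01,0,0,0,0],
    [0,0,0.01,0,0,0,0],
    [0,0,0,0,0,0,0],
    [0,0,0,0,0,0,0]
  ]
}}

```text
time_s: 12.55
ee_pos: [0.5268, -0.2782, 0.0799]
eef_rot: [-180.0, 0.0, 108.2]
ft_force: [-0.1, 0.1, -1.2]
opening: 0.171
grasp_force: 58.8
```

Request:
{"fn": "servo_tool", "kwargs": {
  "targets": [
    [0,0,0.01,0,0,0,0],
    [0,0,0.01,0,0,0,0],
    [0,0,0,0,0,0,0],
    [0,0,0,0,0,0,0]
  ]
}}

```text
time_s: 12.95
ee_pos: [0.5268, -0.2783, 0.0789]
eef_rot: [-180.0, 0.0, 108.2]
ft_force: [-0.3, -1.6, -2.2]
opening: 0.171
grasp_force: 58.8
```

Request:
{"fn": "servo_tool", "kwargs": {
  "targets": [
    [0,0,0.01,0,0,0,0],
    [0,0,0.01,0,0,0,0],
    [0,0,0,0,0,0,0],
    [0,0,0,0,0,0,0]
  ]
}}

```text
time_s: 13.35
ee_pos: [0.5268, -0.2783, 0.0779]
eef_rot: [180.0, 0.0, 108.2]
ft_force: [0.2, -2.0, -1.6]
opening: 0.167
grasp_force: 58.8
```

Request:
{"fn": "servo_tool", "kwargs": {
  "targets": [
    [0,0,0,0,0,0,0]
  ]
}}

```text
time_s: 13.45
ee_pos: [0.5268, -0.2783, 0.0779]
eef_rot: [180.0, 0.0, 108.2]
ft_force: [0.6, -0.9, -1.6]
opening: 0.168
grasp_force: 58.8
```

```bash
python3 - <<'E'
from h import *
F=[]
for i in range(4): 
    q=snap('wrist','w11'); F.append(r.get_state()['ft_force'])
print(np.round(F,1).tolist(),np.mean(F,0))
R,x=tool(r.get_state());print(x,proj(q,(.5283,-.2819,.0145)))
for z in (60,64,66): p=x+R@np.array([-3.6,0,z])/1000;print(z,np.round(proj(q,p),1))
a=q['image'].astype(int);d=a[...,0]-a[...,2];print(d[194:216,244:264])
E
```

```text
[[0.1, -1.2, -1.0], [0.1, -0.7, -1.6], [0.2, -0.4, -1.2], [0.1, -2.3, -1.4]] [ 0.13832161 -1.15583776 -1.33115333]
[ 0.52680675 -0.27827086  0.07790103] (np.float64(253.4000854956332), np.float64(206.49722965172697))
60 [253.1 207.7]
64 [253.  205.9]
66 [253.  204.9]
[[-2 -2 -2 -2 -5 -6 -4 -3 -4 -3 -2 -4 -2 -5 -5 -5 -4 -4 -5  0]
 [-4 -5 -4 -5 -4 -3 -3 -4 -5 -4 -3 -2 -1 -2 -3 -2 -2 -5 -1 -2]
 [-5 -2 -4 -3 -1 -3 -3 -7 -2 -1 -4 -4 -5 -2 -2 -6 -1 -1 -3 -2]
 [-5 -6 -1 -5 -2 -1 -5 -5 -4 -5 -5 -2 -5 -4 -1 -1 -4 -3 -3 -4]
 [-5 -5 -3 -3 -1 -2 -3 -2 -1 -4 -4 -3 -4 -2 -3 -5 -2 -6 -3 -4]
 [-4 -2 -6 -4 -4 -1 -2 -3 -6 -6 -2 -3 -6 -3 -6 -4 -2 -6 -3 -5]
 [-5 -4 -3 -4 -4 -4 -7 -5 -5 -4 -4 -5 -4 -2 -3 -3 -5 -4 -2 -5]
 [-4 -4 -1 -5 -4 -4 -4 -1 -4 -5 -5 -7 -5 -1 -4 -4 -3 -3 -4 -2]
 [-2 -6 -6 -2 -1 -1 -4 -3 -2 -1 -1 -3 -6 -3 -8 -2 -1 -4 -8 -2]
 [-2 -4 -3 -3 -4 -5 -2  2  7  7  8  7  4  0 -4 -6 -2 -3 -7 -5]
 [-7 -5 -3 -3 -2  3 10  7  3  6  5 10 15  7 -4 -5 -4 -4 -3 -4]
 [-4 -3 -7 -5 -1 11 18  5 -3 -3 -1  7 23 21  5 -3 -4 -3 -2 -4]
 [-2 -4 -5 -3  1 14 16 -1 -5 -5 -6 -1 15 26 13 -3 -4 -5 -6 -3]
 [-3 -4 -4 -6  0 13 10 -3 -5 -3 -5 -3  6 23 11 -2 -5 -3 -4 -3]
 [-5 -4 -6 -5 -3  3  5 -3 -5 -5 -7 -4 -1 12  5 -2 -4 -2  0 -5]
 [-6 -6 -5 -3 -5 -4 -4 -5 -5 -5 -7 -6 -4 -2 -4 -3 -4 -5 -2 -5]
 [-3 -4 -6 -7 -6 -6 -4 -5 -3 -7 -6 -7 -7 -2 -3 -2 -4 -3 -4 -2]
 [-7 -7 -5 -5 -4 -7 -5 -4 -6 -6 -7 -6 -5 -6 -5 -4 -3 -2 -3 -4]
 [-5 -4 -5 -6 -3 -5 -4 -6 -6 -5 -6 -6 -5 -6 -5 -6 -4 -5 -3 -4]
 [-4 -5 -5 -6 -3 -4 -6 -8 -5 -7 -4 -7 -3 -7 -6 -5 -5 -6 -4 -5]
 [-5 -6 -8 -6 -6 -5 -5 -6 -6 -6 -6 -6 -7 -5 -4 -6 -6 -4 -4 -5]
 [-5 -6 -8 -4 -5 -6 -6 -4 -6 -4 -2 -5 -6 -5 -7 -5 -4 -5 -6 -4]]
```

The wood shows as a ring around the point, so it is inside the hole. I'll shift sideways by a fraction of a millimetre and carry on down.

Request:
{"fn": "servo_tool", "kwargs": {
  "targets": [
    [-0.006,0.008,0,0,0,0,0],
    [0,0,0.01,0,0,0,0],
    [0,0,0.01,0,0,0,0],
    [0,0,0,0,0,0,0],
    [0,0,0,0,0,0,0]
  ]
}}

```text
time_s: 14.15
ee_pos: [0.5272, -0.2783, 0.0768]
eef_rot: [-180.0, -0.0, 108.2]
ft_force: [0.4, -0.1, -1.5]
opening: 0.165
grasp_force: 58.8
```

Request:
{"fn": "servo_tool", "kwargs": {
  "targets": [
    [0,0,0.01,0,0,0,0],
    [0,0,0.01,0,0,0,0],
    [0,0,0,0,0,0,0],
    [0,0,0,0,0,0,0]
  ]
}}

```text
time_s: 14.55
ee_pos: [0.5273, -0.2784, 0.076]
eef_rot: [180.0, 0.0, 108.2]
ft_force: [-0.9, -1.3, -0.8]
opening: 0.169
grasp_force: 58.9
```

Request:
{"fn": "servo_tool", "kwargs": {
  "targets": [
    [0,0,0.01,0,0,0,0],
    [0,0,0.01,0,0,0,0],
    [0,0,0,0,0,0,0],
    [0,0,0,0,0,0,0]
  ]
}}

```text
time_s: 14.95
ee_pos: [0.5273, -0.2784, 0.0751]
eef_rot: [180.0, 0.0, 108.2]
ft_force: [-0.8, -0.1, 2.0]
opening: 0.169
grasp_force: 59.2
```

Contact on the wood is at TCP about 0.0757. Pressing on.

Request:
{"fn": "servo_tool", "kwargs": {
  "targets": [
    [0,0,0.01,0,0,0,0],
    [0,0,0.01,0,0,0,0],
    [0,0,0.01,0,0,0,0],
    [0,0,0.01,0,0,0,0],
    [0,0,0,0,0,0,0],
    [0,0,0,0,0,0,0]
  ]
}}

```text
time_s: 15.55
ee_pos: [0.5275, -0.2785, 0.0733]
eef_rot: [180.0, 0.0, 108.2]
ft_force: [-2.7, 0.9, 5.4]
opening: 0.173
grasp_force: 59.6
```

Request:
{"fn": "servo_tool", "kwargs": {
  "targets": [
    [0,0,0.01,0,0,0,0],
    [0,0,0.01,0,0,0,0],
    [0,0,0,0,0,0,0]
  ]
}}

```text
time_s: 15.85
ee_pos: [0.5275, -0.2786, 0.0726]
eef_rot: [180.0, 0.1, 108.2]
ft_force: [-2.7, -0.2, 8.8]
opening: 0.166
grasp_force: 59.7
```

Request:
{"fn": "servo_tool", "kwargs": {
  "targets": [
    [0,-0.005,0.01,0,0,0,0],
    [0,0,0,0,0,0,0]
  ]
}}

```text
time_s: 16.05
ee_pos: [0.5275, -0.2786, 0.0722]
eef_rot: [179.9, 0.1, 108.2]
ft_force: [-1.3, 0.2, 8.5]
opening: 0.168
grasp_force: 59.7
```

Request:
{"fn": "servo_tool", "kwargs": {
  "targets": [
    [0,0,0.01,0,0,0,0],
    [0,0,0,0,0,0,0]
  ]
}}

```text
time_s: 16.25
ee_pos: [0.5275, -0.2787, 0.0718]
eef_rot: [179.9, 0.1, 108.2]
ft_force: [-0.6, 1.2, 9.0]
opening: 0.173
grasp_force: 59.8
```

Request:
{"fn": "servo_tool", "kwargs": {
  "targets": [
    [0,0,0.008,0,0,0,0],
    [0,0,0,0,0,0,0]
  ]
}}

```text
time_s: 16.45
ee_pos: [0.5275, -0.2787, 0.0716]
eef_rot: [179.9, 0.1, 108.2]
ft_force: [-0.8, 0.9, 8.3]
opening: 0.167
grasp_force: 59.9
```

```bash
python3 - <<'E'
from h import *
F=[]
for i in range(5):
    q=viewer.snapshot('wrist'); F.append(r.get_state()['ft_force'])
F=np.array(F);print(F[:,2].round(1),F.mean(0));R,x=tool(r.get_state());print(x)
for f in('w10',None):
    d=load(f) if f else q
    E=d['extrinsics'];
    # cap top in camera frame: same rig, so compare image directly
    z=d['range_z'][300:330,240:265];print(f,np.median(z),[int(np.median(d['range_z'][v,250:257])*1e4) for v in range(200,330,8)])
E
```

```text
[10.1  9.7  9.3  9.7 10.4] [-1.13676539  0.37037175  9.84790361]
[ 0.52751686 -0.27864337  0.07157891]
w10 0.10541258 [2341, 2092, 1812, 1694, 1585, 1492, 1418, 1344, 1283, 1223, 1169, 1124, 1078, 1049, 1043, 1056, 1062]
None 0.105371624 [2099, 2094, 1809, 1696, 1585, 1497, 1417, 1343, 1272, 1223, 1172, 1123, 1079, 1050, 1045, 1048, 1065]
```

No slip in the grip. The push is about 11.4 N, just short of the trip. I'll go on in small steps.

Request:
{"fn": "servo_tool", "kwargs": {
  "targets": [
    [0,0,0.008,0,0,0,0],
    [0,0,0,0,0,0,0]
  ]
}}

```text
time_s: 16.9
ee_pos: [0.5276, -0.2787, 0.0713]
eef_rot: [179.9, 0.1, 108.2]
ft_force: [-0.8, 0.5, 10.3]
opening: 0.176
grasp_force: 60.0
```

Request:
{"fn": "servo_tool", "kwargs": {
  "targets": [
    [0,0,0.008,0,0,0,0],
    [0,0,0,0,0,0,0]
  ]
}}

```text
time_s: 17.1
ee_pos: [0.5276, -0.2787, 0.071]
eef_rot: [179.9, 0.1, 108.2]
ft_force: [-1.1, 0.3, 11.5]
opening: 0.173
grasp_force: 60.1
```

```bash
cat > f.py <<'E'
from h import *
F=[]
for i in range(4):
    viewer.snapshot('wrist'); F.append(r.get_state()['ft_force'])
F=np.array(F);print(F[:,2].round(1),F.mean(0).round(2),np.round(r.get_state()['ee_pos'],5))
E
python3 f.py
```

```text
[11.3 10.3 11.6 10.4] [-1.36  0.92 10.92] [ 0.52758 -0.27871  0.07101]
```

Request:
{"fn": "servo_tool", "kwargs": {
  "targets": [
    [0,0,0.008,0,0,0,0],
    [0,0,0,0,0,0,0]
  ]
}}

```text
time_s: 17.5
ee_pos: [0.5276, -0.2787, 0.0707]
eef_rot: [179.9, 0.1, 108.2]
ft_force: [-1.5, 1.0, 11.6]
opening: 0.168
grasp_force: 60.1
```

```bash
python3 f.py
```

```text
[10.9 10.6 11.4 12. ] [-1.76  1.02 11.23] [ 0.5276  -0.27874  0.07071]
```

Request:
{"fn": "servo_tool", "kwargs": {
  "targets": [
    [0,0,0.008,0,0,0,0],
    [0,0,0,0,0,0,0]
  ]
}}

```text
time_s: 17.9
ee_pos: [0.5275, -0.2786, 0.0699]
eef_rot: [179.9, 0.1, 108.2]
ft_force: [-1.0, 0.1, 6.8]
opening: 0.173
grasp_force: 59.9
```

```bash
python3 f.py
```

```text
[7.6 8.9 8.1 8.7] [-0.9   0.76  8.33] [ 0.52753 -0.27866  0.06982]
```

The force fell from about 11.6 to 7.5 N, so the punch snapped in the hole. Lifting straight up and returning.

Request:
{"fn": "servo_tool", "kwargs": {
  "targets": [
    [0,0,-0.1,0,0,0,0],
    [0,0,-0.2,0,0,0,0],
    [0,0,-0.4,0,0,0,0],
    [0,0,-0.6,0,0,0,0],
    [0,0,-0.8,0,0,0,0],
    [0,0,-0.8,0,0,0,0],
    [0,0,-0.8,0,0,0,0],
    [0,0,-0.5,0,0,0,0]
  ]
}}

```text
time_s: 18.9
ee_pos: [0.5273, -0.2784, 0.2821]
eef_rot: [179.9, 0.1, 108.2]
ft_force: [0.0, -0.5, -1.8]
opening: 0.172
grasp_force: 59.1
```

Request:
{"fn": "servo_tool", "kwargs": {
  "targets": [
    [0,0,-0.1,0,0,0,0],
    [0,0,0,0,0,0,0],
    [0,0,0,0,0,0,0]
  ]
}}

```text
time_s: 19.2
ee_pos: [0.5263, -0.2779, 0.2816]
eef_rot: [-179.9, -0.2, 108.2]
ft_force: [0.1, 1.2, -1.7]
opening: 0.175
grasp_force: 59.1
```

```bash
python3 f.py; python3 - <<'E'
from h import *
plan((.4925,.2245,.2852),108.2)
E
```

```text
[-1.1 -0.6 -1.8 -2.2] [ 0.   -0.07 -1.44] [ 0.52665 -0.27817  0.2823 ]
shift now-axes [ 9.7635  2.4922 -0.0404] final-axes [ 9.7637  2.4912 -0.058 ] turn [-0.0011 -0.0014  0.0001]
```

Request:
{"fn": "servo_tool", "kwargs": {
  "targets": [
    [0.4,0.102,0,0,0,0,0],
    [0.8,0.204,0,0,0,0,0],
    [0.85,0.217,0,0,0,0,0],
    [0.85,0.217,0,0,0,0,0],
    [0.85,0.217,0,0,0,0,0],
    [0.85,0.217,0,0,0,0,0],
    [0.85,0.217,0,0,0,0,0],
    [0.85,0.217,0,0,0,0,0]
  ]
}}

```text
time_s: 20.2
ee_pos: [0.5044, 0.0476, 0.2834]
eef_rot: [-180.0, -0.0, 108.2]
ft_force: [0.9, -0.3, -1.6]
opening: 0.174
grasp_force: 59.1
```

Request:
{"fn": "servo_tool", "kwargs": {
  "targets": [
    [0.85,0.217,0,0,0,0,0],
    [0.85,0.217,0,0,0,0,0],
    [0.8,0.204,0,0,0,0,0],
    [0.6,0.153,0,0,0,0,0],
    [0.364,0.092,0,0,0,0,0],
    [0,0,0,0,0,0,0],
    [0,0,0,0,0,0,0],
    [0,0,0,0,0,0,0]
  ]
}}

```text
time_s: 21.0
ee_pos: [0.4929, 0.2233, 0.2835]
eef_rot: [-180.0, 0.0, 108.2]
ft_force: [-0.2, 0.3, -0.6]
opening: 0.172
grasp_force: 59.1
```

Request:
{"fn": "servo_tool", "kwargs": {
  "targets": [
    [0,0,0,0,0,0,0],
    [0,0,0,0,0,0,0],
    [0,0,0,0,0,0,0]
  ]
}}

```text
time_s: 21.3
ee_pos: [0.493, 0.2237, 0.2839]
eef_rot: [180.0, 0.0, 108.2]
ft_force: [-0.1, -0.6, -2.5]
opening: 0.173
grasp_force: 59.1
```

```bash
python3 f.py; python3 - <<'E'
from h import *
plan((.4925,.2245,.14),108.2); q=snap('wrist','w20');s=snap('scene','s20');t=snap('top','t20')
X=world_pts(q);R,x=tool(r.get_state())
P=world_pts(t);Q=world_pts(s)
for n,X in(('scene',Q),):
  z=X[...,2];m2=(z>.12)&(z<.16)&(X[...,1]>.08)&(X[...,1]<.2)&(X[...,0]<.57)&(X[...,0]>.45)
  k,l,stt,c=cv2.connectedComponentsWithStats(m2.astype(np.uint8))
  for i in range(1,k):
    if stt[i,4]>8: print(stt[i,4],np.median(X[l==i],0).round(4))
E
```

```text
[-1.7 -1.4 -1.8 -1.2] [ 0.21  0.06 -1.54] [0.4928  0.22412 0.28383]
shift now-axes [ 0.0094 -0.0032  2.8766] final-axes [ 0.0091 -0.0033  2.8766] turn [-0.      0.0001 -0.    ]
104 [0.5169 0.1729 0.1304]
69 [0.5323 0.1245 0.1374]
```

Request:
{"fn": "servo_tool", "kwargs": {
  "targets": [
    [0.009,-0.003,0.4,0,0,0,0],
    [0,0,0.7,0,0,0,0],
    [0,0,0.7,0,0,0,0],
    [0,0,0.6,0,0,0,0],
    [0,0,0.4,0,0,0,0],
    [0,0,0,0,0,0,0],
    [0,0,0,0,0,0,0],
    [0,0,0,0,0,0,0]
  ]
}}

```text
time_s: 22.45
ee_pos: [0.4935, 0.2249, 0.1454]
eef_rot: [179.8, 0.0, 108.2]
ft_force: [-0.4, 0.9, -1.9]
opening: 0.169
grasp_force: 59.1
```

```bash
python3 - <<'E'
from h import *
plan((.4925,.2245,.0815),108.2)
E
```

```text
shift now-axes [-0.0018 -0.0246  1.2775] final-axes [-0.0021 -0.021   1.2776] turn [0.0018 0.0001 0.0002]
```

Request:
{"fn": "servo_tool", "kwargs": {
  "targets": [
    [0,0,0.05,0,0,0,0],
    [0,0,0.15,0,0,0,0],
    [0,0,0.15,0,0,0,0],
    [0,0,0.15,0,0,0,0],
    [0,0,0,0,0,0,0],
    [0,0,0,0,0,0,0],
    [0,0,0,0,0,0,0]
  ]
}}

```text
time_s: 23.15
ee_pos: [0.4927, 0.2246, 0.119]
eef_rot: [180.0, 0.0, 108.2]
ft_force: [-0.5, -0.4, -1.2]
opening: 0.169
grasp_force: 59.1
```

```bash
python3 f.py; python3 - <<'E'
from h import *
plan((.4925,.2245,.0815),108.2)
E
```

```text
[-1.4 -1.4 -1.3 -1.4] [ 0.01 -0.07 -1.39] [0.49265 0.22466 0.11908]
shift now-axes [-0.0021 -0.0042  0.7516] final-axes [-0.0022 -0.0038  0.7516] turn [0.0003 0.0001 0.0001]
```

Request:
{"fn": "servo_tool", "kwargs": {
  "targets": [
    [-0.002,-0.004,0.1,0,0,0,0],
    [0,0,0.1,0,0,0,0],
    [0,0,0.1,0,0,0,0],
    [0,0,0.1,0,0,0,0],
    [0,0,0,0,0,0,0],
    [0,0,0,0,0,0,0]
  ]
}}

```text
time_s: 23.95
ee_pos: [0.4923, 0.2244, 0.0986]
eef_rot: [-180.0, 0.0, 108.2]
ft_force: [0.3, 0.3, -1.5]
opening: 0.172
grasp_force: 58.9
```

Request:
{"fn": "servo_tool", "kwargs": {
  "targets": [
    [0,0,0.08,0,0,0,0],
    [0,0,0.08,0,0,0,0],
    [0,0,0.08,0,0,0,0],
    [0,0,0.07,0,0,0,0],
    [0,0,0,0,0,0,0],
    [0,0,0,0,0,0,0]
  ]
}}

```text
time_s: 24.55
ee_pos: [0.4923, 0.2244, 0.0832]
eef_rot: [-180.0, 0.0, 108.2]
ft_force: [-0.2, 0.3, -1.1]
opening: 0.175
grasp_force: 58.9
```

```bash
python3 f.py
```

```text
[-2.2 -1.8 -1.3 -1. ] [ 0.17 -0.03 -1.58] [0.49244 0.22447 0.0835 ]
```

Request:
{"fn": "servo_tool", "kwargs": {
  "targets": [
    [0,0,0.02,0,0,0,0],
    [0,0,0.02,0,0,0,0],
    [0,0,0,0,0,0,0]
  ]
}}

```text
time_s: 25.05
ee_pos: [0.4922, 0.2244, 0.0812]
eef_rot: [-180.0, 0.0, 108.2]
ft_force: [-0.1, -0.5, -2.1]
opening: 0.171
grasp_force: 58.9
```

```bash
python3 f.py
```

```text
[-0.9 -0.8 -1.5  0. ] [ 0.16 -0.26 -0.8 ] [0.49236 0.22445 0.08133]
```

Nearly seated. I'll lower half a millimetre more and then open.

Request:
{"fn": "servo_tool", "kwargs": {
  "targets": [
    [0,0,0.008,0,0,0,0],
    [0,0,0,0,0,0,0],
    [0,0,0,0,0,0,0.22],
    [0,0,0,0,0,0,0.26],
    [0,0,0,0,0,0,0.35],
    [0,0,0,0,0,0,0.6],
    [0,0,0,0,0,0,1],
    [0,0,0,0,0,0,1]
  ],
  "newtons": 20
}}

```text
time_s: 26.05
ee_pos: [0.4923, 0.2244, 0.0809]
eef_rot: [180.0, 0.0, 108.2]
ft_force: [0.4, 0.4, 0.7]
opening: 0.846
grasp_force: 0.0
```

Request:
{"fn": "servo_tool", "kwargs": {
  "targets": [
    [0,0,0,0,0,0,1],
    [0,0,0,0,0,0,1],
    [0,0,0,0,0,0,1],
    [0,0,0,0,0,0,1]
  ]
}}

```text
time_s: 26.45
ee_pos: [0.4923, 0.2244, 0.0809]
eef_rot: [-180.0, 0.0, 108.2]
ft_force: [-0.0, -0.5, 0.6]
opening: 1.001
grasp_force: 0.0
```

```bash
python3 - <<'E'
from h import *
q=snap('wrist','w30');a=load('w4');X=world_pts(q);
m=(X[...,2]>.132)&(X[...,2]<.145);m[:260]=0;m[330:]=0;m[:,:215]=0;m[:,285:]=0
v,u=np.nonzero(m);print(m.sum(),u.min(),u.max(),v.min(),v.max(),np.median(X[m],0),r.get_state()['opening'],r.get_state()['ft_force'])
E
```

```text
1117 234 272 293 329 [0.49211115 0.22447538 0.13659173] 1.000344749950048 [ 0.47532672  0.09609201 -1.00897218]
```

The punch stands free with its cap top at 0.137, as before. Retreating upward.

Request:
{"fn": "servo_tool", "kwargs": {
  "targets": [
    [0,0,-0.2,0,0,0,1],
    [0,0,-0.4,0,0,0,1],
    [0,0,-0.6,0,0,0,1],
    [0,0,-0.8,0,0,0,1],
    [0,0,-0.8,0,0,0,1],
    [0,0,-0.8,0,0,0,1],
    [0,0,-0.6,0,0,0,1],
    [0,0,0,0,0,0,1]
  ]
}}

```text
time_s: 27.3
ee_pos: [0.4939, 0.225, 0.2966]
eef_rot: [179.4, 0.0, 108.2]
ft_force: [-0.3, 0.5, -0.3]
opening: 0.998
grasp_force: 0.0
```

Request:
{"fn": "servo_tool", "kwargs": {
  "targets": [
    [0,0,0,0,0,0,1],
    [0,0,0,0,0,0,1],
    [0,0,0,0,0,0,1],
    [0,0,0,0,0,0,1]
  ]
}}

```text
time_s: 27.7
ee_pos: [0.492, 0.2244, 0.2899]
eef_rot: [-179.9, -0.0, 108.2]
ft_force: [0.3, 1.6, -0.0]
opening: 1.0
grasp_force: 0.0
```

```bash
python3 - <<'E'
from h import *
s=snap('scene','s31');X=world_pts(s)
z=X[...,2]
for nm,lo,hi,b in(('tools',.12,.16,(.45,.57,.08,.26)),('bottle',.13,.19,(.25,.45,.18,.33))):
  m2=(z>lo)&(z<hi)&(X[...,1]>b[2])&(X[...,1]<b[3])&(X[...,0]<b[1])&(X[...,0]>b[0])
  k,l,stt,c=cv2.connectedComponentsWithStats(m2.astype(np.uint8))
  for i in range(1,k):
    if stt[i,4]>8: print(nm,stt[i,4],np.median(X[l==i],0).round(4),X[l==i].max(0).round(3))
q=snap('wrist','w31');Y=world_pts(q)
m=(Y[...,2]>.133)&(Y[...,2]<.142)&(abs(Y[...,0]-.493)<.02)&(abs(Y[...,1]-.2235)<.02);print(m.sum(),Y[m].min(0),Y[m].max(0))
E
```

```text
tools 65 [0.4991 0.2219 0.1328] [0.504 0.232 0.139]
tools 106 [0.5169 0.1728 0.13  ] [0.525 0.186 0.134]
tools 68 [0.5325 0.1245 0.1356] [0.537 0.132 0.146]
bottle 582 [0.3637 0.2648 0.1592] [0.377 0.304 0.177]
bottle 44 [0.4413 0.3274 0.1799] [0.45 0.33 0.19]
143 [0.48608532 0.21434717 0.13324795] [0.50067169 0.2288045  0.1390188 ]
```

The punch stands upright in its place, and everything else is where it was.

```bash
python3 -c "
from plant import r
print(r.job_done())"
```

```text
the job is handed in; nothing more can be done
None
```

I pressed the punch upright in the empty screw hole until the force drop showed it had snapped, then stood it back in its rack place and let go; the screwdriver and sauce bottle were left alone, and the job was handed in at about 28 s.

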